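# Fit the second arm of the bar rack

### The arm

A 6-joint arm with a two-finger parallel gripper is mounted at the origin on the work surface. World frame = base frame: x ahead of the robot, y to its left, z up, the work surface at z = 0. Lengths are in m, angles in degrees, forces in N, time in s.
With the tool pointing down it reaches from about 0.3 to 0.75 m from the base axis. Payload 8.5 kg.
Tool frame: the origin (TCP) lies at the very end of the fingers, on their centre line; the grasp point (between the pads) lies 19 mm behind it (env.grasp_offset is the distance from the TCP to the grasp point, in m); y points along the fingers, z is the direction in which the jaws open and shut, and the axes are right-handed (so a half turn about y gives the same grasp; the last joint's range is limited). The gripper opens to 85 mm and grips with 20 to 120 N. Pads are 22 mm wide; open, the fingers measure 114 mm over their backs; the gripper's body (76 mm by 85 mm) begins 54 mm behind the grasp point. The pads swing forward as they close: fully open they stand 13 mm farther back than shut.
Start: joints at [-77.653, 21.807, 74.336, -0, 83.858, -12.336], TCP at [0.23, -0.5, 0.231] pointing down, gripper open.
Joint ranges: [-178.18, 178.18], [-50.72, 133.34], [12.68, 142.11], [-81.47, 261.47], [9.98, 163.14], [-165.26, 165.26]. Speed limits (degrees/s): [136.94, 136.94, 180, 180, 180, 180].

### API

Orientations are given as a 3x3 rotation matrix whose columns are the frame's x, y, z axes.
In Python, from rig import env gives the robot as it stands. The module is installed in compiled form; this text tells all that it offers.
- The arm moves only by the shell command python3 -m pendant 'ROWS' [FORCE]. ROWS is JSON, a list of rows, each a list of 3 entries, a list of its own where there are three numbers: the shift along the world's x, y, z as a fraction of full scale, then the turn about the world's z as a fraction of full scale, then the opening, from 0 (shut) to 1 (fully open). A call has 1 to 12 rows; each row shifts and turns the commanded pose from where the row before left it; what a row does not reach is not made up. Full scale, the value 1, is 30 mm for a shift and 5 degrees for a turn. A row lasts 1/12 s, in which the tool goes at most 41.7 mm and 7.16 degrees, less where a joint would pass 70% of its speed; a pose out of reach is approached as far as the arm can. A call with a number of a shift or a turn outside -1 to 1 is refused whole. A call with a gripper value outside its range is refused whole. The fingers move at their own pace and stop on an object; FORCE is the grip in N (left out, the last holds). Time passes only in rows, so rows that do not move let the fingers close. It gives the time, the measured TCP pose, the force and the opening at its end, in the units of the state.
- env.observe(): the state, without advancing time (a new reading comes with each control period).
- env.get_image(name): name is "scene" or "top"; returns (picture, depth): 480x640x3 uint8, red, green, blue; 480x640 float32, m along the optical axis (not along the pixel's ray), 0 where there is no reading.
- env.camera_model(name): a dict with "camera_matrix" (3x3 intrinsics, pixels), "R" (3x3) and "t" (3): a world point X has camera coordinates R X + t. Camera axes: x right, y down, z forward; pixel columns grow to the right and rows downward; lengths in m; the calibration is good to about 2 mm. A picture is of the moment at which its call begins. camera_model takes no time and is no camera call.
- env.close_job(): hands the job in, once; it reports no verdict.
The state is a dict: "time_s": time; "q": joint angles; "qvel": joint speeds; "joint_efforts": joint torques, N m; "position": TCP position; "tool_rot": TCP orientation; "ft_force": force on the tool from outside, world axes, zero at the start; "wrist_torque": the same for the moment, N m; "grip_width": finger opening in m.
Only numpy, scipy, OpenCV 4.12 (cv2) and the standard library are available. Lean on these libraries where they do the work, as an engineer would, in place of code of your own. Each camera call takes 0.05 s, during which the arm holds its last target.

### The job

The bench rack for bars and pipes lacks one of its two support arms. Fit the loose arm to the empty post, in the same slots as the arm on the other post: ease its two tongues through the slots by feel, hold it up against the strip, and press it down until it is fully home and its sprung pin has snapped out into the slot, then let go. Be gentle, never force or knock the arm against the post, and leave everything else on the bench where it is.

Things in the scene. Friction and masses are not known exactly. Their poses are not given: they have to be found in the camera images.
- bracket_grip (a point): The loose arm, 0.3 to 0.55 kg, standing on the bench: a metal bar 24 mm wide (y), 36 high, 200 long, with an upright plate at its rear end (+x, the end that goes to the post) and a stop 19 mm high on the front end (-x). This point is in the middle of the bar's section, 18 mm above its underside, 85 mm in front of the plate's rear face: grip here from above, across y. z up.
- bracket: The same arm. Origin on the rear face of its back plate (28 mm wide, 6 thick, 108 high), mid-width, at the height of the flat underside. x to the rear, z up. Gripped firmly (about 100 N) it stays level in the hand. Some 10 N towards the post and up to 15 N down are enough to fit it; 35 N between arm and post, levering included, spoils the slots.
- tongues (a point): On the arm's rear face, at the lower neck's underside, 22 mm above the arm's underside. Two tongues, 5 mm thick (y), stand out to +x here and 74 mm higher. Each: a neck 8 mm high, 5.5 long, then a lip 5 mm thick hanging 7 mm below the neck, the last 4 mm of its front sloped back by 2.5 mm to draw the arm in. A tongue sticks out 10.5 mm, is 15 high.
- pin (a joint): The arm's locking pin, 5 mm thick, on the middle line of its rear face, 80 mm above the underside. At 0 it sticks 6 mm out of the rear face; it is pushed in (to 0.0065 m at most) against a spring, 3 N at first, about 7 N with the plate flush on the strip. It snaps back to near 0 when the arm is fully down and the pin stands in the slot between the tongues.
- post_free: The empty post: steel tube 40 x 60 mm, 269 tall, fixed. Origin at the centre of its foot, 10 mm above the bench; front faces -x; z up. A steel strip on its front, 30 mm wide, 4 thick, outer face 42 mm in front of the origin, has six upright slots, 8 mm wide, 25 high, lower edges 35, 72, 109, 146, 183, 220 mm above the origin. Its place beside the other post may be swapped.
- slots (a point): Nominal middle of the lower edge, on the strip's face, of the slot for the lower tongue (109 mm above the post's origin; the upper one goes 74 mm higher, the pin's slot lies between); axes as the post. The strip is screwed on through long holes, so all its slots really stand up to 9 mm to either side (y) and up to 3 mm above or below: unmeasured, found by feel.
- seat (a point): Nominal place of the fitted arm's own origin (rear face on the strip, underside 87 mm above the post's origin), apart from that play; axes as the post and the fitted arm. The tongues enter with the arm 7 to 17 mm higher (best 12). It starts down only with its plate level and within 4 mm of the strip, pushed against the pin's spring, and is drawn in to 1.5 mm; the necks then rest on the slots' lower edges.
- post_taken: The other post, 200 mm beside the empty one and just like it, with its arm fitted in the same slots. Origin and axes as for the empty post; its arm reaches 242 mm in front of the origin. Fixed.
- grease_tin: A bystander: a grey tin, 70 mm across, 60 mm high, standing between the two arms, in front of the rack; origin at the centre of its underside. To be left alone.
- spray_can: A bystander: a black spray can, 62 mm across, about 200 mm high, upright; origin at the centre of its underside. To be left alone.
- link_rod: A bystander: a dark steel stabiliser link, 285 mm long (its x), 52 mm high, lying; origin at the centre of its underside. To be left alone.
- wrench: A bystander: a steel wrench, 200 mm long (its x), lying; origin at the centre of its underside. To be left alone.
- screwdriver: A bystander: a black screwdriver, 210 mm long (its x), lying; origin at the centre of its underside. To be left alone.
- impact_gun: A bystander: a red and black cordless impact gun, 200 x 200 mm, 64 mm high, lying behind the rack; origin at the centre of its underside. To be left alone.
- bolt_cup: A bystander: a small open steel cup, 76 mm across, 55 mm high; origin at the centre of its underside. To be left alone.
Mind the look-alikes: they are no part of the job. What is meant by the bracket is not turquoise, and is the larger of those in its own colour.

How it is judged:
By the outcome, as a careful person would: the job done as asked, in the order asked, and still so for the second after the job is handed in, with the robot touching nothing.
It also fails if it takes over 72 s, if anything falls off the work surface, if the arm or the gripper's body presses on something with over 40 N, if the wrist force passes 120 N, or if a joint passes its speed limit or range.

## Working session

There is one attempt and no reset: what is moved stays moved. The work goes in short steps, Python scripts to look and compute and a shell command to move; the robot and the scene stay as the last step left them, time stands still between calls to the robot, and variables do not carry over. Pictures are saved under pics/ and viewed, and the job is handed in when it is done.

```bash
mkdir -p pics; ls; python3 - <<'E'
from rig import env
import cv2,numpy as np
o=env.observe()
for k,v in o.items(): print(k,np.round(v,4).tolist())
for n in("scene","top"):
    im,d=env.get_image(n)
    cv2.imwrite(f"pics/{n}0.png",im[:,:,::-1]); np.save(f"{n}0.npy",d)
    m=env.camera_model(n); print(n,{k:np.round(v,4).tolist() for k,v in m.items()})
E
```

```text
pics
time_s 0.0
q [-77.6549, 21.8431, 74.3838, -0.0005, 83.8567, -12.3364]
qvel [0.0109, -0.0892, 0.1008, 0.0554, -0.0668, 0.0525]
joint_efforts [-0.0008, -44.8467, -23.128, -0.0002, 0.0048, 0.0]
position [0.2296, -0.4995, 0.2307]
tool_rot [[-0.9086, -0.0003, 0.4176], [-0.4176, 0.0014, -0.9086], [-0.0003, -1.0, -0.0014]]
ft_force [-0.1068, -0.6446, -0.0217]
wrist_torque [0.0628, -0.0545, -0.0567]
grip_width 0.0857
scene {'camera_matrix': [[433.2202, 0.0, 324.1667], [0.0, 433.2202, 235.6133], [0.0, 0.0, 1.0]], 'R': [[-0.6612, 0.75, -0.0163], [0.5561, 0.4755, -0.6817], [-0.5036, -0.4598, -0.7315]], 't': [0.3573, -0.1784, 1.4406]}
top {'camera_matrix': [[518.0932, 0.0, 320.1085], [0.0, 518.0932, 244.224], [0.0, 0.0, 1.0]], 'R': [[0.0101, -0.9999, -0.0019], [-0.9743, -0.0094, -0.2251], [0.2251, 0.0041, -0.9743]], 't': [-0.04, 0.4975, 1.2865]}
```

View pics/scene0.png

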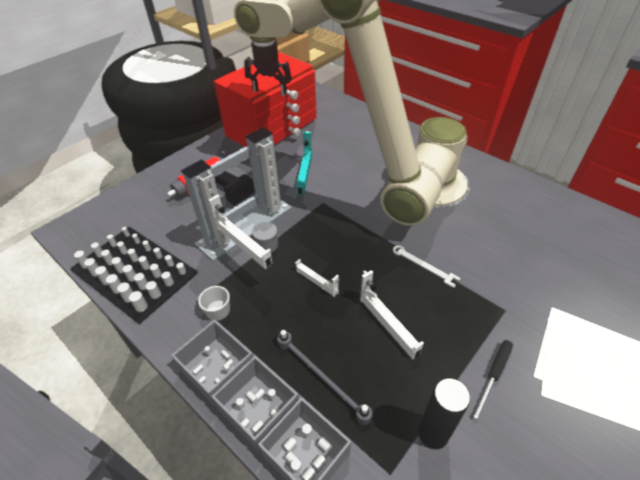

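View pics/top0.png

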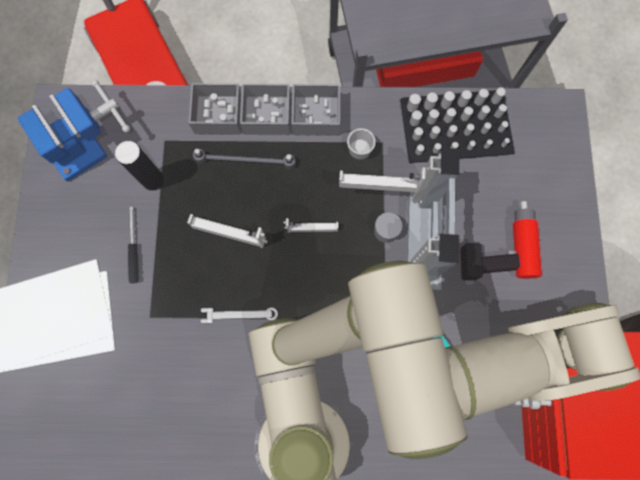

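The candidates are:
- The larger white bracket, top (228,230) / scene (390,315).
- The small white bracket, top (312,227) / scene (317,278).
- The turquoise bracket, scene (304,160).
- The fitted arm, top (378,181), which stays where it is.

I choose the larger white one. Its plate is at top (262,237) and its stop at (193,220). Next I'll check the crop and measure.

```bash
cat > h.py <<'E'
import numpy as np,cv2
from rig import env
def cloud(n,d):
    m=env.camera_model(n);K=np.array(m["camera_matrix"]);R=np.array(m["R"]);t=np.array(m["t"])
    v,u=np.mgrid[0:480,0:640]
    c=np.stack([(u-K[0,2])/K[0,0]*d,(v-K[1,2])/K[1,1]*d,d],-1)
    P=(c-t)@R; P[d==0]=np.nan
    return P
def proj(n,X):
    m=env.camera_model(n);K=np.array(m["camera_matrix"])
    c=np.asarray(X)@np.array(m["R"]).T+np.array(m["t"]); p=c@K.T
    return p[...,:2]/p[...,2:]
E
python3 - <<'E'
from h import *
im=cv2.imread("pics/top0.png");P=cloud("top",np.load("top0.npy"))
ims=cv2.imread("pics/scene0.png");Ps=cloud("scene",np.load("scene0.npy"))
cv2.imwrite("pics/c1.png",np.hstack([cv2.resize(im[190:270,170:350],None,fx=4,fy=4,interpolation=2)[:, :720]]))
cv2.imwrite("pics/c2.png",cv2.resize(ims[120:290,170:320],None,fx=4,fy=3.5,interpolation=2))
cv2.imwrite("pics/c3.png",cv2.resize(im[120:300,330:480],None,fx=4,fy=3.3,interpolation=2))
for n,p,pts in(("top",P,[(228,230),(262,237),(193,220),(312,227),(378,181),(345,180),(435,165),(449,247),(433,245),(448,160),(388,227),(361,143)]),("scene",Ps,[(390,315),(367,280),(418,350),(245,240),(200,170),(260,137),(212,220),(264,180)])):
    for u,v in pts: print(n,u,v,np.round(p[v,u],3))
E
```

```text
top 228 230 [0.539 0.21  0.035]
top 262 237 [0.51  0.113 0.081]
top 193 220 [0.566 0.305 0.035]
top 312 227 [ 0.553 -0.013  0.023]
top 378 181 [ 0.643 -0.179  0.138]
top 345 180 [ 0.646 -0.096  0.134]
top 435 165 [ 0.651 -0.302  0.227]
top 449 247 [ 0.443 -0.313  0.28 ]
top 433 245 [ 0.462 -0.293  0.215]
top 448 160 [ 0.643 -0.32   0.277]
top 388 227 [ 0.546 -0.212  0.054]
top 361 143 [ 0.804 -0.147  0.005]
scene 390 315 [0.534 0.208 0.037]
scene 367 280 [0.516 0.12  0.083]
scene 418 350 [0.565 0.309 0.03 ]
scene 245 240 [ 0.65  -0.165  0.137]
scene 200 170 [ 0.641 -0.308  0.28 ]
scene 260 137 [ 0.452 -0.298  0.281]
scene 212 220 [ 0.653 -0.297  0.126]
scene 264 180 [ 0.462 -0.295  0.143]
```

View pics/c1.png

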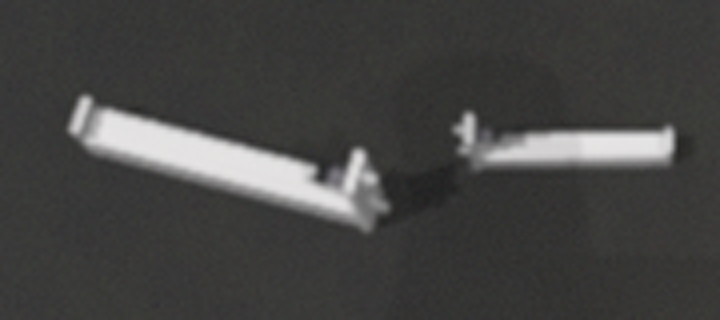

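View pics/c2.png

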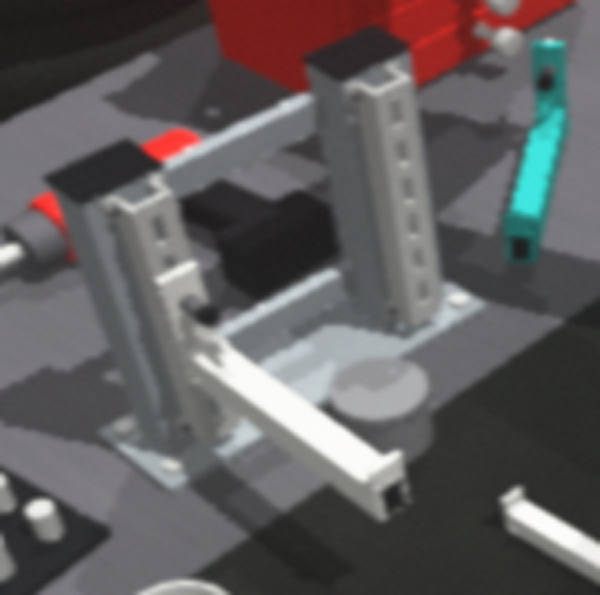

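View pics/c3.png

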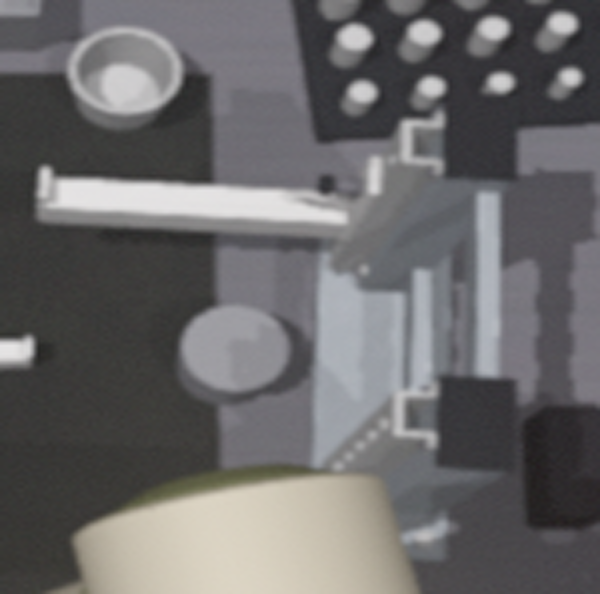

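The choice holds: the larger white bracket lies at top crop (70–380, 100–220), with its plate at the right end. The empty post is at scene crop (390,180), with its slots visible. Next I'll fit the geometry numerically.

```bash
python3 - <<'E'
from h import *
np.set_printoptions(precision=4,suppress=True)
im={n:cv2.imread(f"pics/{n}0.png") for n in("top","scene")}
P={n:cloud(n,np.load(f"{n}0.npy")) for n in("top","scene")}
# bracket
for n in P:
    p=P[n];w=(im[n].min(2)>90)
    box=(p[...,0]>.45)&(p[...,0]<.62)&(p[...,1]>.085)&(p[...,1]<.34)&(p[...,2]>.012)
    q=p[box]; print(n,len(q),'z pct',np.percentile(q[:,2],[50,95,99.5]))
    t=p[box&(p[...,2]>.031)&(p[...,2]<.041)]
    (cx,cy),(a,b),ang=cv2.minAreaRect(t[:,:2].astype(np.float32)); print('bar top',len(t),(cx,cy),(a,b),ang, cv2.boxPoints(((cx,cy),(a,b),ang)).tolist())
    c=t[:,:2].mean(0);u=np.linalg.svd(t[:,:2]-c,full_matrices=False)[2][0]; print('pca',c,u,np.degrees(np.arctan2(u[1],u[0])))
    pl=p[box&(p[...,2]>.05)]; print('plate n',len(pl),pl.min(0),pl.max(0),pl.mean(0))
    m=p[(np.abs(p[...,0]-.55)<.08)&(p[...,1]>.05)&(p[...,1]<.3)&(p[...,2]<.008)];print('mat z',np.median(m[:,2]))
    # caps
    for x0 in(.45,.645):
        c=p[(abs(p[...,0]-x0)<.06)&(abs(p[...,1]+.32)<.07)&(p[...,2]>.272)&(p[...,2]<.3)]
        if len(c)>10:
            print('cap',x0,len(c),c.min(0),c.max(0),np.median(c,0),cv2.minAreaRect(c[:,:2].astype(np.float32)))
        f=p[(abs(p[...,0]-x0)<.03)&(p[...,1]>-.31)&(p[...,1]<-.275)&(p[...,2]>.05)&(p[...,2]<.262)]
        if len(f)>20:
            print('face',len(f),f[:,0].min(),f[:,0].max(),np.median(f[:,1]),np.histogram(f[:,1],bins=np.arange(-.31,-.27,.003))[0])
            g=f[abs(f[:,1]-np.median(f[:,1]))<.005]
            A=np.c_[g[:,0],g[:,2],np.ones(len(g))];print(' y=ax+bz+c',np.linalg.lstsq(A,g[:,1],rcond=None)[0])
c=im["scene"][120:235,180:300]
cv2.imwrite("pics/z1.png",cv2.resize(c[5:105,60:115],None,fx=6,fy=6,interpolation=2))
cv2.imwrite("pics/z2.png",cv2.resize(c[30:130,0:70],None,fx=6,fy=6,interpolation=2))
E
```

```text
top 867 z pct [0.0361 0.099  0.1107]
bar top 540 (0.5367841124534607, 0.20727604627609253) (0.20626935362815857, 0.02570011094212532) 75.0042495727539 [[0.49768584966659546, 0.11097854375839233], [0.5225107073783875, 0.1043286919593811], [0.5758823752403259, 0.3035735487937927], [0.5510575175285339, 0.31022340059280396]]
pca [0.5402 0.2238] [0.2765 0.961 ] 73.95138525109249
plate n 162 [0.4992 0.1064 0.0503] [0.5732 0.3121 0.1132] [0.5199 0.1508 0.0827]
mat z 0.0009710559656207737
cap 0.45 552 [ 0.4096 -0.3344  0.2723] [ 0.4725 -0.2732  0.2852] [ 0.4405 -0.312   0.2784] ((0.4418943226337433, -0.3033912777900696), (0.059662748128175735, 0.06255505234003067), 85.93788146972656)
face 240 0.4200427218904055 0.46949568189934077 -0.29168354135283947 [  0   0   0   0   1 109  36  24  23  18  14  15   0]
 y=ax+bz+c [-0.0342  0.0036 -0.2777]
cap 0.645 515 [ 0.6082 -0.3468  0.272 ] [ 0.6722 -0.2829  0.2847] [ 0.6397 -0.3237  0.2785] ((0.6409744024276733, -0.314169317483902), (0.06199725717306137, 0.06309153139591217), 86.8510513305664)
face 560 0.6150217275886501 0.6706040776820283 -0.28991558
[... 591 characters left out ...]
[ 0.4109 -0.3351  0.272 ] [ 0.4741 -0.2884  0.2827] [ 0.4438 -0.3093  0.2786] ((0.44263699650764465, -0.312476247549057), (0.04537764564156532, 0.06219934672117233), 86.3669204711914)
face 654 0.42608763917604797 0.4759966849582701 -0.2938491893572996 [ 36  34  42  34 121 118  60  56  36  37  39  41   0]
 y=ax+bz+c [-0.1089 -0.0011 -0.2437]
cap 0.645 324 [ 0.6097 -0.3482  0.272 ] [ 0.6737 -0.2816  0.2822] [ 0.6434 -0.3213  0.2787] ((0.6418151259422302, -0.3147999942302704), (0.06668301671743393, 0.06317773461341858), 87.22701263427734)
face 1141 0.6241256778283143 0.6729539833326749 -0.2962039777002907 [223 244  55  31  35  32  26  40 163 114 120  58   0]
 y=ax+bz+c [ 0.0403 -0.0043 -0.3219]
```

View pics/z1.png

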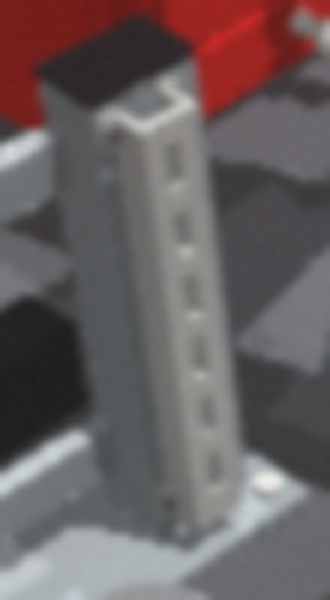

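View pics/z2.png

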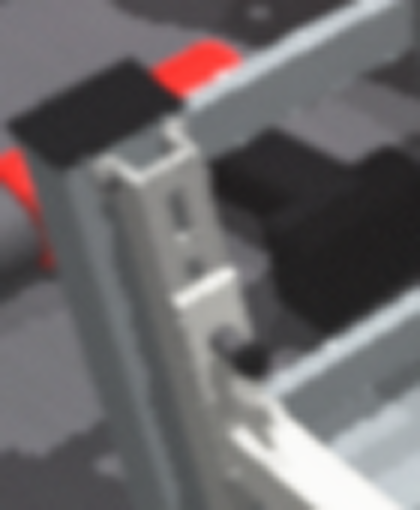

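The larger white arm has its rear face near (0.513,0.115), with yaw about -105°. The grip point is near (0.535,0.197). The empty post stands near x=0.44, with its strip face near y=-0.293 and yaw about -93.5°; the slots show in z1 in the column from (175,160) to (215,465). I'll go up first, then across.

```bash
python3 -m pendant '[[[0,0,1],0,1],[[0,0,1],0,1],[[0,0,1],0,1],[[0,0,1],0,1],[[0,0,1],0,1],[[0,0,1],0,1],[[0.4,0.9,0],0,1],[[0.4,0.9,0],1,1],[[0.4,0.9,0],1,1],[[0.4,0.9,0],1,1],[[0.4,0.9,0],1,1],[[0.4,0.9,0],1,1]]'
python3 -m pendant '[[[0.4,0.9,0],1,1],[[0.4,0.9,0],1,1],[[0.4,0.9,0],1,1],[[0.4,0.9,0],1,1],[[0.4,0.9,0],1,1],[[0.4,0.9,0],0,1],[[0.4,0.9,0],0,1],[[0.4,0.9,0],0,1],[[0.4,0.9,0],0,1],[[0.4,0.9,0],0,1],[[0.4,0.9,0],0,1],[[0.4,0.9,0],0,1]]'
python3 - <<'E'
from h import *
for n in("scene","top"):
    im,d=env.get_image(n); cv2.imwrite(f"pics/{n}1.png",im[:,:,::-1]); np.save(f"{n}1.npy",d)
E
```

```text
time_s: 1.1
position: [0.3019, -0.3363, 0.411]
tool_rot: [[-0.644, -0.0, 0.765], [-0.765, 0.001, -0.644], [-0.0, -1.0, -0.001]]
ft_force: [0.6, -0.9, 0.5]
grip_width: 0.0852
time_s: 2.1
position: [0.4459, -0.0122, 0.4111]
tool_rot: [[-0.264, -0.0, 0.964], [-0.964, 0.0, -0.264], [0.0, -1.0, -0.001]]
ft_force: [0.4, -0.5, 0.2]
grip_width: 0.0853
```

```bash
python3 - <<'E'
from h import *
im=cv2.imread("pics/top1.png");ims=cv2.imread("pics/scene1.png")
cv2.imwrite("pics/t1.png",im)
cv2.imwrite("pics/d1.png",cv2.resize(im[135:275,400:480],None,fx=7,fy=4.2,interpolation=2))
E
```

```text
(no output)
```

View pics/t1.png

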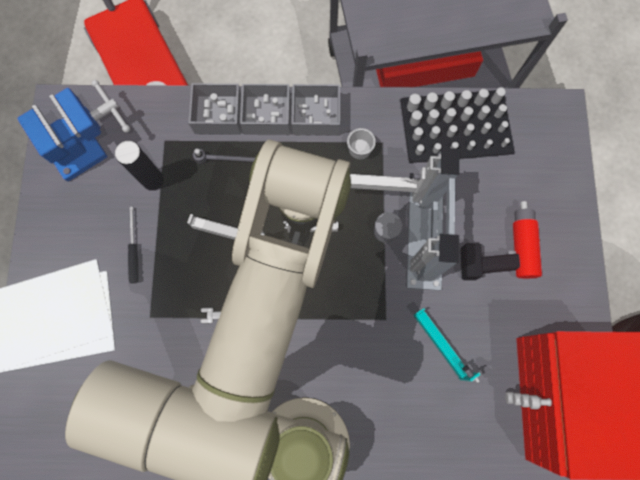

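View pics/d1.png

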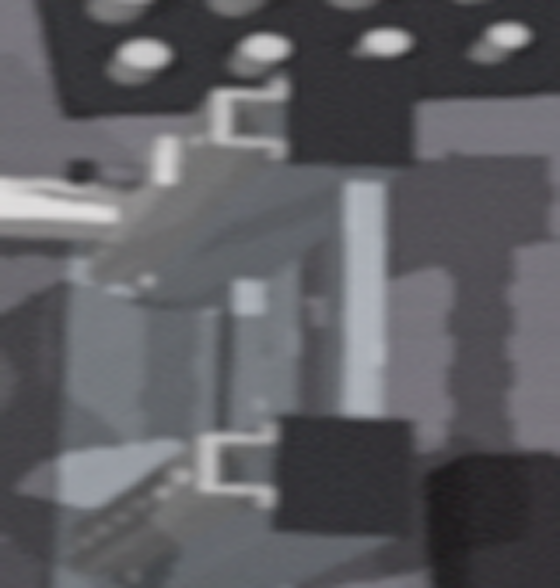

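View pics/scene1.png

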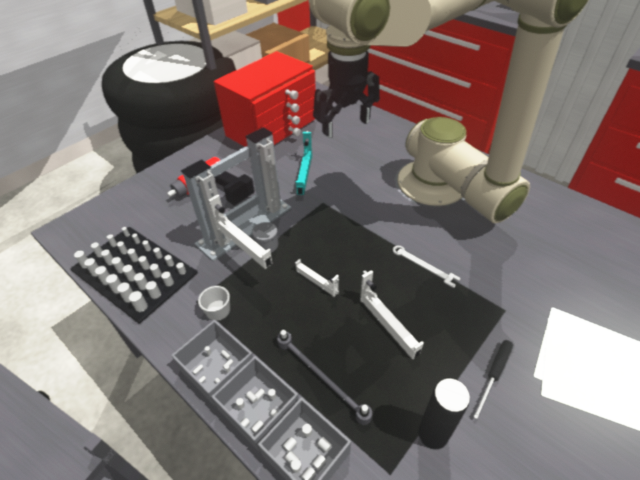

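The top view now shows the free post clear of the robot, with its cap at (449,249) and its hat-section strip at (432,246). The way to the arm is clear. Next I'll fit the post and slots at subpixel level.

```bash
python3 - <<'E'
from h import *
from scipy.optimize import minimize
np.set_printoptions(precision=4,suppress=True)
def ray(n,uv):
    m=env.camera_model(n);K=np.array(m["camera_matrix"]);R=np.array(m["R"]);t=np.array(m["t"])
    d=np.c_[(np.asarray(uv)-[K[0,2],K[1,2]])/[K[0,0],K[1,1]],np.ones(len(uv))]@R
    return -R.T@t,d
def onz(n,uv,z):
    C,d=ray(n,uv);s=(z-C[2])/d[:,2];return C+d*s[:,None]
for n,src in(("top",1),("scene",0)):
    g=cv2.imread(f"pics/{n}{src}.png").max(2); P=cloud(n,np.load(f"{n}{src}.npy"))
    for x0,nm in((.445,'free'),(.643,'taken')):
        m=(g<75)&(abs(P[...,0]-x0)<.045)&(abs(P[...,1]+.32)<.06)&(P[...,2]>.262)&(P[...,2]<.295)
        k,lab,st,ce=cv2.connectedComponentsWithStats(m.astype(np.uint8));i=1+np.argmax(st[1:,4])
        v,u=np.where(lab==i); X=onz(n,np.c_[u,v],.279)[:,:2]
        r=cv2.minAreaRect(X.astype(np.float32));print(n,nm,len(X),'mean',X.mean(0),'z',np.median(P[...,2][lab==i]),'rect',np.round(r[0],4),np.round(r[1],4),round(r[2],2))
E
```

```text
top free 532 mean [ 0.4411 -0.3124] z 0.27881774259290926 rect [ 0.4413 -0.3118] [0.0408 0.0607] 87.15
top taken 462 mean [ 0.6409 -0.324 ] z 0.2787067151668213 rect [ 0.6406 -0.3241] [0.0403 0.0615] 87.13
scene free 216 mean [ 0.4466 -0.3113] z 0.27876704461238055 rect [ 0.446  -0.3115] [0.0433 0.0645] 87.25
scene taken 271 mean [ 0.6453 -0.323 ] z 0.278799414849156 rect [ 0.6444 -0.3232] [0.0431 0.0629] 86.66
```

```bash
cat >> h.py <<'E'
def frame(yaw):
    a=np.radians(yaw);return np.array([[np.cos(a),-np.sin(a),0],[np.sin(a),np.cos(a),0],[0,0,1]])
def plane_pts(n,uv,O,yaw,xf):
    m=env.camera_model(n);K=np.array(m["camera_matrix"]);R=np.array(m["R"]);t=np.array(m["t"])
    d=np.c_[(np.asarray(uv,float)-[K[0,2],K[1,2]])/[K[0,0],K[1,1]],np.ones(len(uv))]@R
    C=-R.T@t;F=frame(yaw);c=F.T@(C-O);dd=d@F
    s=(xf-c[0])/dd[:,0];return c+dd*s[:,None]
E
python3 - <<'E'
from h import *
np.set_printoptions(precision=4,suppress=True)
yaw=-93.3;F=frame(yaw)
for n,src,cap in(("scene",1,[(.446,-.3113),(.6446,-.3231)]),("top",1,[(.4412,-.3121),(.6408,-.324)])):
    im=cv2.imread(f"pics/{n}{src}.png")
    for k,c in enumerate(cap):
        O=np.array([*c,.01])
        # rectified view of strip face: rows z 0..269, cols y -35..35 mm, 4px/mm? use 3
        s=2.2
        zz,yy=np.mgrid[0.269:0:-1/(1000*s),-0.035:0.035:1/(1000*s)]
        X=O+np.stack([np.full_like(yy,-.042),yy,zz],-1)@F.T
        uv=proj(n,X).astype(np.float32)
        r=cv2.remap(im,uv[...,0],uv[...,1],cv2.INTER_CUBIC)
        for zl in(35,72,109,146,183,220):
            for h in(0,25):
                row=int((269-zl-h)*s); r[row,:20]=(0,0,255)
        r[:,int(35*s)][::4]=(0,255,0)
        cv2.imwrite(f"pics/r_{n}{k}.png",r)
a=[cv2.imread(f"pics/r_{n}{k}.png") for n in("scene","top") for k in(0,1)]
cv2.imwrite("pics/rect.png",np.hstack(a)); print(a[0].shape)
E
```

```text
(592, 155, 3)
```

View pics/rect.png

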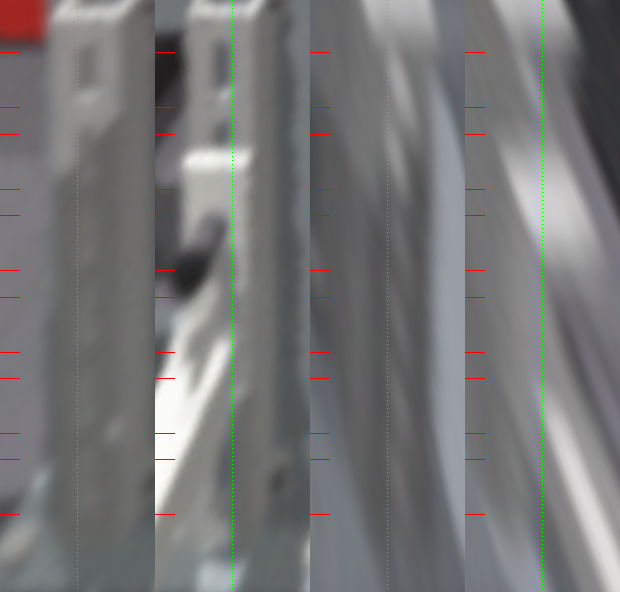

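```bash
python3 - <<'E'
from h import *
yaw=-93.3;F=frame(yaw);a=[]
for n,src,c in(("scene",0,(.446,-.3113)),("scene",0,(.6446,-.3231)),("top",1,(.4412,-.3121))):
    im=cv2.imread(f"pics/{n}{src}.png");O=np.array([*c,.01]);s=2.2
    zz,yy=np.mgrid[0.269:0:-1/(1000*s),-0.035:0.035:1/(2000*s)]
    X=O+np.stack([np.full_like(yy,-.042),yy,zz],-1)@F.T
    uv=proj(n,X).astype(np.float32); r=cv2.remap(im,uv[...,0],uv[...,1],cv2.INTER_CUBIC)
    r=cv2.convertScaleAbs(r,alpha=1.4)
    # contrast rows profile
    g=r.mean(2)
    if c[0]<.5:
        for zl in(35,72,109,146,183,220):
            i0=int((269-zl-22)*s);i1=int((269-zl-3)*s);pf=cv2.GaussianBlur(g[i0:i1].mean(0)[None],(0,0),2)[0]
            print(n,zl,[int(x) for x in pf[88:264:4]])  # y from -15mm step .91
    for zl in(35,72,109,146,183,220):
        for h in(0,25): r[int((269-zl-h)*s),:20]=(0,0,255)
    for y in range(-30,31,5): r[:8,int((y+35)*2*s)]=(0,255,0)
    a.append(r[:,:260])
cv2.imwrite("pics/rect2.png",np.hstack(a))
E
```

```text
scene 35 [189, 191, 192, 192, 192, 193, 193, 194, 194, 195, 195, 195, 195, 194, 193, 191, 188, 184, 182, 180, 179, 179, 181, 183, 186, 189, 192, 195, 197, 198, 198, 197, 196, 194, 191, 188, 184, 179, 173, 168, 163, 159, 155, 152]
scene 72 [124, 136, 148, 159, 168, 177, 184, 190, 194, 196, 198, 199, 199, 197, 194, 191, 187, 183, 180, 177, 177, 178, 180, 184, 188, 192, 196, 198, 200, 201, 202, 202, 201, 199, 196, 192, 187, 182, 177, 171, 166, 162, 158, 156]
scene 109 [133, 141, 151, 160, 169, 178, 185, 190, 193, 196, 198, 199, 198, 195, 192, 189, 185, 181, 179, 178, 179, 181, 184, 187, 191, 194, 196, 198, 199, 200, 201, 200, 200, 198, 196, 192, 187, 182, 176, 170, 165, 161, 158, 155]
scene 146 [130, 140, 149, 159, 168, 176, 182, 187, 191, 194, 195, 195, 194, 192, 189, 186, 182, 180, 179, 179, 179, 181, 183, 185, 188, 190, 192, 194, 195, 195, 196, 196, 196, 194, 192, 188, 183, 178, 172, 167, 162, 158, 155, 153]
scene 183 [129, 140, 151, 161, 170, 176, 182, 187, 190, 192, 193, 193, 193, 191, 189, 186, 184, 182, 181, 180, 181, 182, 183, 186, 188, 190, 192, 193, 194, 195, 195, 195, 194, 19
[... 955 characters left out ...]
93, 203, 210]
top 146 [134, 134, 135, 135, 134, 132, 130, 127, 125, 122, 120, 119, 119, 119, 120, 121, 123, 125, 128, 132, 137, 141, 143, 144, 143, 139, 134, 129, 124, 120, 118, 117, 117, 120, 124, 130, 137, 147, 158, 170, 181, 191, 200, 206]
top 183 [150, 153, 155, 156, 158, 159, 159, 159, 159, 158, 156, 154, 152, 152, 153, 157, 163, 171, 179, 187, 193, 195, 193, 187, 178, 166, 156, 147, 141, 137, 135, 134, 134, 135, 136, 140, 145, 152, 162, 172, 183, 194, 202, 209]
top 220 [153, 154, 155, 156, 157, 158, 159, 159, 160, 161, 161, 161, 161, 163, 165, 170, 177, 185, 195, 205, 213, 218, 219, 216, 211, 203, 193, 183, 174, 167, 162, 160, 159, 161, 163, 166, 171, 175, 178, 180, 179, 177, 172, 167]
```

View pics/rect2.png

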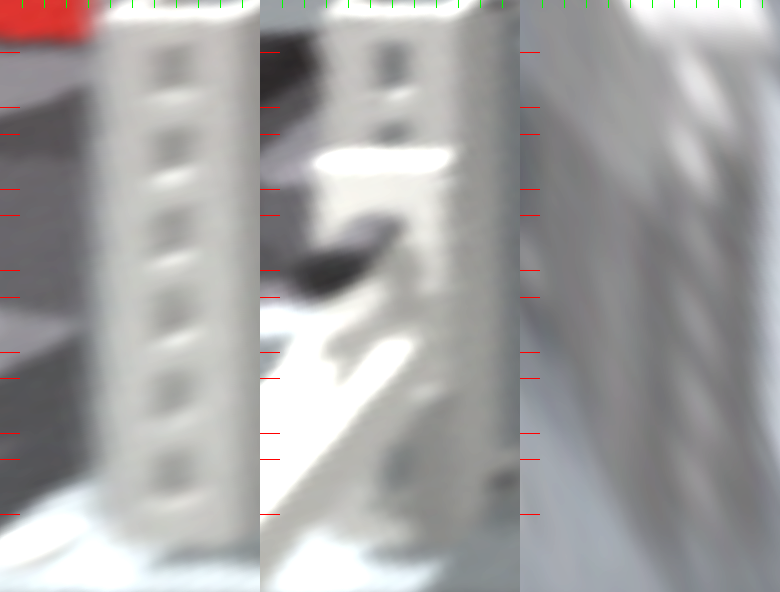

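Slot estimate: on the free post the slot column sits about +3 to +4 mm (post y) from the post centre, taken from rect2 columns of about 172, with yaw about -93.3°. Now to the grip.

```bash
python3 -m pendant '[[[0.375,0.87,0],0,1],[[0.375,0.87,0],0,1],[[0.375,0.87,0],0,1],[[0.375,0.87,0],0,1],[[0.375,0.87,0],0,1],[[0.375,0.87,0],0,1],[[0.375,0.87,0],0,1],[[0.375,0.87,0],0,1],[[0,0,-0.7],0,1],[[0,0,-1],0,1],[[0,0,-1],0,1],[[0,0,-1],0,1]]'
python3 -m pendant '[[[0,0,-1],0,1],[[0,0,-1],0,1],[[0,0,-1],0,1],[[0,0,-1],0,1],[[0,0,-1],0,1],[[0,0,-0.8],0,1],[[0,0,0],0,1]]'
python3 - <<'E'
from h import *
for n in("scene","top"):
    im,d=env.get_image(n); cv2.imwrite(f"pics/{n}2.png",im[:,:,::-1])
a=cv2.imread("pics/scene2.png")[200:390,280:480];b=cv2.imread("pics/top2.png")[170:280,160:300]
cv2.imwrite("pics/e.png",np.hstack([cv2.resize(a,(400,380),interpolation=2),cv2.resize(b,(400,380),interpolation=2)]))
E
```

```text
time_s: 3.2
position: [0.5355, 0.1946, 0.2987]
tool_rot: [[-0.264, -0.0, 0.964], [-0.964, -0.0, -0.264], [0.0, -1.0, -0.0]]
ft_force: [-0.4, 0.9, -0.3]
grip_width: 0.0851
time_s: 3.78
position: [0.5334, 0.194, 0.1217]
tool_rot: [[-0.265, -0.009, 0.964], [-0.964, -0.001, -0.265], [0.004, -1.0, -0.008]]
ft_force: [-1.4, 0.0, -1.1]
grip_width: 0.0851
```

View pics/e.png

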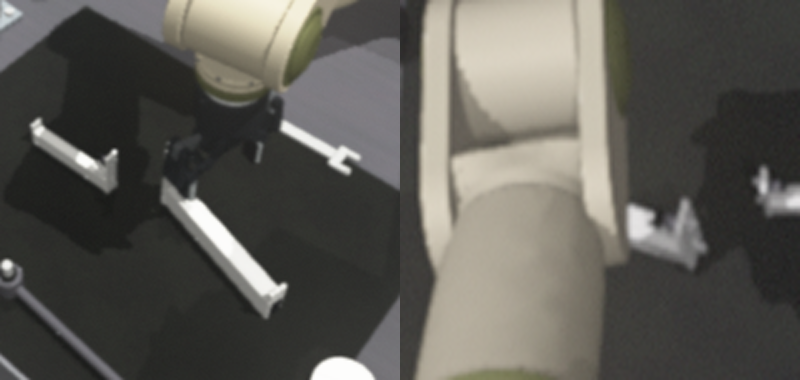

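The fingers straddle the bar from above (left panel, around (220,170)), and the plate end is clear on the right. I'll descend gently.

```bash
python3 -m pendant '[[[0.05,0.03,-0.6],0,1],[[0,0,-0.6],0,1],[[0,0,-0.6],0,1],[[0,0,-0.6],0,1],[[0,0,-0.6],0,1],[[0,0,-0.4],0,1],[[0,0,-0.2],0,1],[[0,0,-0.2],0,1],[[0,0,0],0,1]]'
python3 - <<'E'
from h import *
im,d=env.get_image("scene")
im=im[:,:,::-1];cv2.imwrite("pics/f.png",cv2.resize(im[230:370,330:450],None,fx=5,fy=4.2,interpolation=2))
print(env.observe()["position"])
E
```

```text
time_s: 4.63
position: [0.5377, 0.1959, 0.0127]
tool_rot: [[-0.264, 0.001, 0.964], [-0.964, 0.0, -0.264], [-0.0, -1.0, 0.001]]
ft_force: [-0.3, -0.4, 0.2]
grip_width: 0.0852
[0.53775537 0.19599667 0.01315577]
```

View pics/f.png

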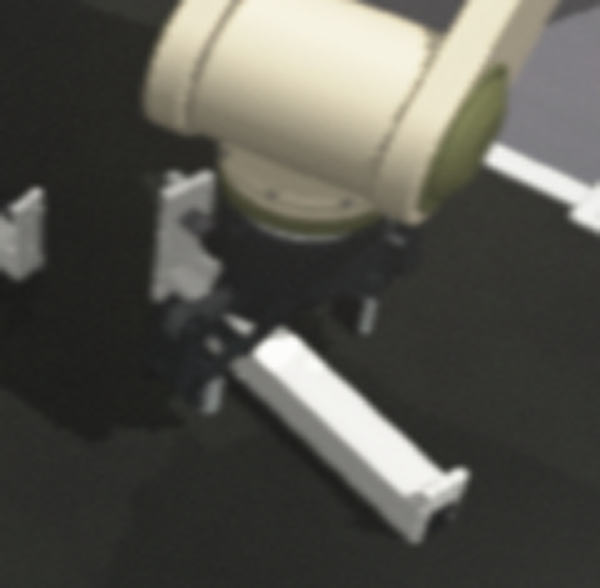

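The bar lies between the pads, at (215,395) and (368,315). I'll go down 8 mm and close at 100 N.

```bash
python3 -m pendant '[[[0,0,-0.17],0,1],[[0,0,-0.1],0,1],[[0,0,0],0,0.5],[[0,0,0],0,0.4],[[0,0,0],0,0.35],[[0,0,0],0,0.3],[[0,0,0],0,0],[[0,0,0],0,0],[[0,0,0],0,0],[[0,0,0],0,0],[[0,0,0],0,0]]' 100
```

```text
time_s: 5.6
position: [0.5371, 0.1961, 0.0046]
tool_rot: [[-0.264, 0.0, 0.964], [-0.964, 0.0, -0.264], [-0.0, -1.0, 0.0]]
ft_force: [-2.3, 0.4, 5.3]
grip_width: 0.0225
```

Gripped: width 22.5 mm on the 24 mm bar. Lifting.

```bash
python3 -m pendant '[[[0,0,0.2],0,0],[[0,0,0.3],0,0],[[0,0,0.5],0,0],[[0,0,0.8],0,0],[[0,0,0.8],0,0],[[0,0,0.8],0,0],[[0,0,0.6],0,0],[[0,0,0],0,0],[[0,0,0],0,0]]'
python3 - <<'E'
from h import *
print(env.observe()["wrist_torque"])
im,d=env.get_image("scene")
im=im[:,:,::-1];cv2.imwrite("pics/g.png",cv2.resize(im[180:370,310:470],None,fx=4,fy=3,interpolation=2))
E
```

```text
time_s: 6.35
position: [0.5371, 0.1959, 0.1245]
tool_rot: [[-0.264, 0.001, 0.964], [-0.964, 0.0, -0.264], [-0.0, -1.0, 0.001]]
ft_force: [0.1, -0.1, -6.2]
grip_width: 0.0229
[ 0.07198359  0.04226307 -0.02913981]
```

View pics/g.png

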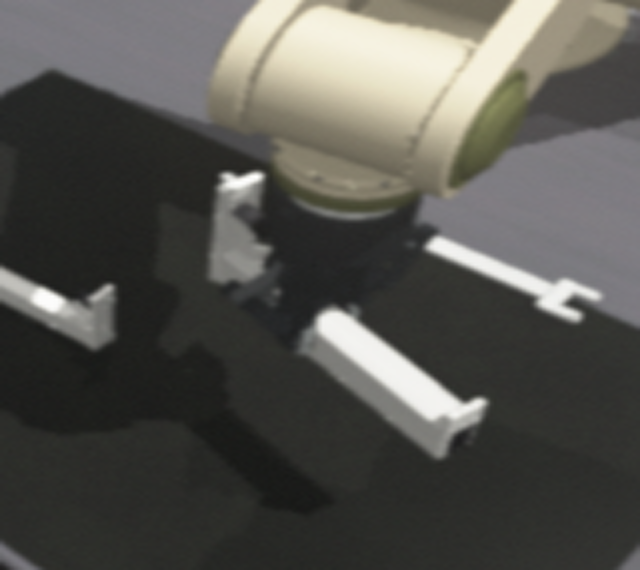

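The arm is held level and clear of the bench (-6 N vertically). Moving to 60 mm in front of the empty post.

```bash
python3 -m pendant '[[[-0.12,-0.5,0],0.2,0],[[-0.24,-0.97,0],0.2,0],[[-0.24,-0.97,0],0.2,0],[[-0.24,-0.97,0],0.2,0],[[-0.24,-0.97,0],0.2,0],[[-0.24,-0.97,0],0.2,0],[[-0.24,-0.97,0],0.2,0],[[-0.24,-0.97,0],0.2,0],[[-0.24,-0.97,0],0.2,0],[[-0.24,-0.97,0],0.2,0],[[-0.24,-0.97,0],0.2,0],[[-0.12,-0.5,0],0.2,0]]'
python3 -m pendant '[[[0,0,-0.4],0,0],[[0,0,0],0,0],[[0,0,0],0,0]]'
python3 - <<'E'
from h import *
for n in("scene","top"):
    im,d=env.get_image(n); cv2.imwrite(f"pics/{n}3.png",im[:,:,::-1]); np.save(f"{n}3.npy",d)
o=env.observe();print(o["position"],o["ft_force"],o["wrist_torque"])
a=cv2.imread("pics/scene3.png")[110:280,180:320];b=cv2.imread("pics/top3.png")[150:290,320:480]
cv2.imwrite("pics/i.png",np.hstack([cv2.resize(a,(400,486),interpolation=2),cv2.resize(b,(400,486),interpolation=2)]))
E
```

```text
time_s: 7.4
position: [0.4565, -0.1274, 0.1227]
tool_rot: [[-0.059, -0.003, 0.998], [-0.998, 0.001, -0.059], [-0.001, -1.0, -0.003]]
ft_force: [0.2, 0.1, -4.6]
grip_width: 0.0225
time_s: 7.65
position: [0.4571, -0.1245, 0.1109]
tool_rot: [[-0.058, -0.003, 0.998], [-0.998, 0.002, -0.058], [-0.002, -1.0, -0.004]]
ft_force: [-0.2, 0.9, -5.0]
grip_width: 0.0226
[ 0.45785725 -0.12443298  0.11191928] [ 0.6117318   0.2871789  -5.82495963] [ 0.10566394 -0.0132863  -0.00849032]
```

View pics/i.png

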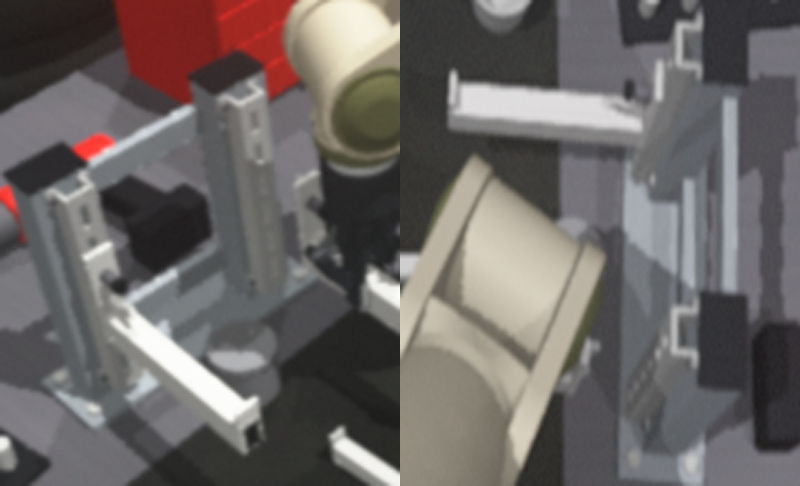

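```bash
python3 - <<'E'
from h import *
np.set_printoptions(precision=4,suppress=True)
F=frame(-93.3);T=np.array([.4578,-.1245,.1115])
for n in("scene","top"):
    P=cloud(n,np.load(f"{n}3.npy"));im=cv2.imread(f"pics/{n}3.png")
    L=(P-T)@F
    m=(L[...,0]>.06)&(L[...,0]<.105)&(abs(L[...,1])<.04)&(L[...,2]>0)&(L[...,2]<.13)
    v,u=np.where(m);print(n,m.sum())
    q=L[m]
    for z0 in np.arange(0,.13,.01):
        k=(q[:,2]>=z0)&(q[:,2]<z0+.01)
        if k.sum()>2:print(' z%.2f'%z0,k.sum(),'x',q[k,0].min(),q[k,0].max(),'y',q[k,1].min(),q[k,1].max())
a=cv2.imread("pics/scene3.png")[150:230,265:330];b=cv2.imread("pics/top3.png")[225:275,370:420]
cv2.imwrite("pics/j.png",np.hstack([cv2.resize(a,(400,492),interpolation=2),cv2.resize(b,(400,492),interpolation=2)]))
# predicted plate corners
for n in("scene","top"):
    c=[[.0843,y,z] for y in(-.014,.014) for z in(-.004,.104)]+[[.0783,y,z] for y in(-.014,.014) for z in(-.004,.104)]
    print(n,proj(n,T+np.array(c)@F.T).round(1).tolist())
E
```

```text
scene 238
 z0.00 13 x 0.06302398585610862 0.08173064466893432 y 0.009572012150294325 0.012891457051875355
 z0.01 3 x 0.07287470078953928 0.08100570479579224 y 0.011412749627407 0.012145181761117885
 z0.02 9 x 0.06854800857543338 0.08320512097309554 y 0.001198416120723078 0.012850099891312609
 z0.03 32 x 0.06415511865127631 0.08263722489390686 y -0.014085097812872883 0.013379698584466203
 z0.04 28 x 0.06089384702384324 0.08281315867967821 y -0.013307792700350098 0.01427120703415196
 z0.05 18 x 0.07518361739516394 0.08480769511174167 y -0.006204785764872494 0.013334232457582354
 z0.06 14 x 0.07568878193936494 0.08285178532307268 y 0.0001091696919733274 0.013272337674345743
 z0.07 37 x 0.06047790333606881 0.08198544083934974 y -0.013844135881022734 0.013523629662120154
 z0.08 32 x 0.060421755356312654 0.08228128690723667 y -0.013430732169441845 0.01321377369215193
 z0.09 31 x 0.07503222530420155 0.09255759107804006 y -0.012199611171606705 0.013837721945639937
 z0.10 21 x 0.07529440056888159 0.08287604232857963 y -0.013957206840765315 0.013059282151199727
top 94
 z0.00 9 x 0.062011473190
[... 517 characters left out ...]
0.014556421627361484 -0.01121815696164825
 z0.07 7 x 0.07671986440560019 0.08791062475293428 y -0.014354427870295424 0.00012873723567698037
 z0.08 3 x 0.07712499618887013 0.08269367290291953 y -0.014729423326570706 -0.010380832870418374
 z0.09 16 x 0.07655766263192233 0.0919991243962034 y -0.015201955176992354 0.0005038638786137112
 z0.10 16 x 0.07697769487082065 0.08875901513632374 y -0.015037182469509492 0.00038209935196673424
scene [[292.4, 198.3], [289.6, 168.2], [285.1, 203.2], [281.7, 173.0], [293.8, 199.3], [291.1, 169.2], [286.5, 204.2], [283.3, 174.0]]
top [[389.8, 263.5], [395.9, 254.5], [390.2, 252.4], [396.4, 242.5], [387.4, 263.3], [393.3, 254.3], [387.8, 252.3], [393.7, 242.3]]
```

View pics/j.png

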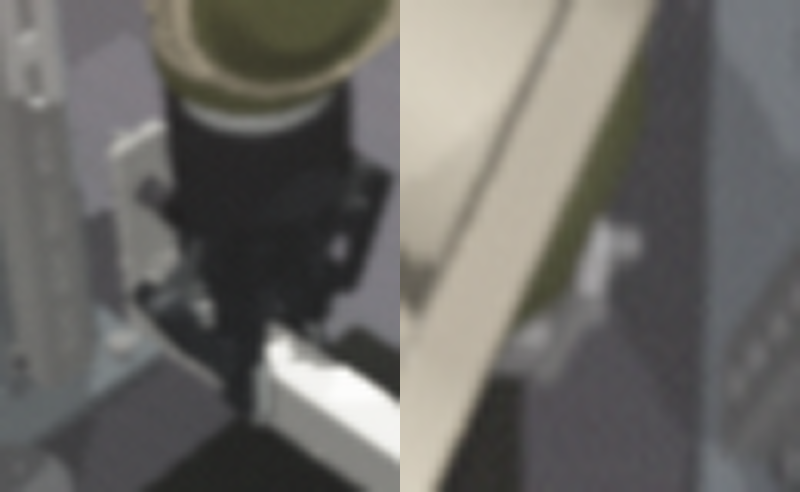

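At (300,190) in the left panel the plate shows where the tool pose predicts it in the scene camera; in the top camera it shows about 1–1.5 mm low in lateral position. The corrected slot line is about +0.6 mm from the tool, and the gap from face to strip is about 62 mm. I'll advance 40 mm and look again.

```bash
python3 -m pendant '[[[0,-0.15,0.08],0,0],[[-0.01,-0.25,0],0,0],[[-0.01,-0.25,0],0,0],[[-0.01,-0.25,0],0,0],[[-0.01,-0.2,0],0,0],[[-0.01,-0.15,0],0,0],[[0,-0.08,0],0,0],[[0,0,0],0,0],[[0,0,0],0,0],[[0,0,0],0,0]]'
python3 - <<'E'
from h import *
for n in("scene","top"):
    im,d=env.get_image(n); cv2.imwrite(f"pics/{n}4.png",im[:,:,::-1]); np.save(f"{n}4.npy",d)
o=env.observe();print(o["position"],o["ft_force"],o["wrist_torque"],o["tool_rot"][:,1])
a=cv2.imread("pics/scene4.png")[125:225,235:315];b=cv2.imread("pics/top4.png")[225:275,390:450]
cv2.imwrite("pics/k.png",np.hstack([cv2.resize(a,(440,550),interpolation=2),cv2.resize(b,(360,550),interpolation=2)]))
E
```

```text
time_s: 8.58
position: [0.4564, -0.1647, 0.1146]
tool_rot: [[-0.058, -0.0, 0.998], [-0.998, 0.0, -0.058], [-0.0, -1.0, -0.0]]
ft_force: [-0.5, 0.3, -6.1]
grip_width: 0.0228
[ 0.45645677 -0.16464546  0.11463168] [ 0.08733514  0.23275561 -6.01607457] [0.11518402 0.00190627 0.04775614] [-7.18700981e-05  6.97182097e-05 -9.99999995e-01]
```

View pics/k.png

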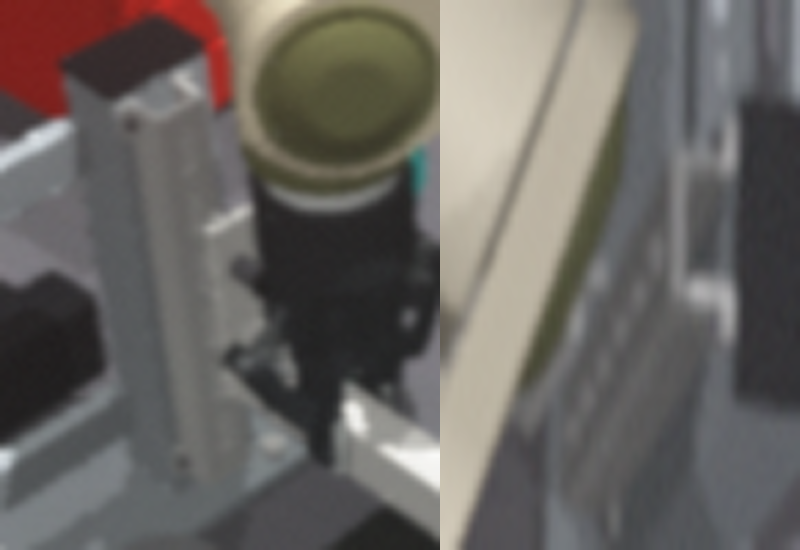

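The plate faces the strip squarely at (235,280), with a clear gap to go. From here I go by feel, in small steps.

```bash
python3 -m pendant '[[[0,-0.1,0],0,0],[[-0.01,-0.1,0],0,0],[[0,-0.03,0],0,0],[[0,-0.03,0],0,0],[[0,0,0],0,0]]'
python3 -m pendant '[[[0,-0.03,0],0,0],[[0,-0.03,0],0,0],[[0,0,0],0,0]]'
python3 -m pendant '[[[0,-0.03,0],0,0],[[0,0,0],0,0]]'
python3 -m pendant '[[[0,-0.03,0],0,0],[[0,0,0],0,0]]'
```

```text
time_s: 9.1
position: [0.4562, -0.173, 0.1146]
tool_rot: [[-0.058, 0.0, 0.998], [-0.998, -0.0, -0.058], [0.0, -1.0, 0.0]]
ft_force: [0.2, 0.6, -5.2]
grip_width: 0.0226
time_s: 9.35
position: [0.4562, -0.1747, 0.1146]
tool_rot: [[-0.058, 0.0, 0.998], [-0.998, -0.0, -0.058], [0.0, -1.0, 0.0]]
ft_force: [-0.2, 0.3, -5.5]
grip_width: 0.0228
time_s: 9.52
position: [0.4562, -0.1755, 0.1146]
tool_rot: [[-0.058, 0.0, 0.998], [-0.998, -0.0, -0.058], [0.0, -1.0, 0.0]]
ft_force: [-0.7, 0.1, -5.4]
grip_width: 0.0226
time_s: 9.68
position: [0.4562, -0.1765, 0.1146]
tool_rot: [[-0.058, 0.0, 0.998], [-0.998, -0.0, -0.058], [0.0, -1.0, 0.0]]
ft_force: [0.1, -0.4, -5.1]
grip_width: 0.0225
```

```bash
for i in 1; do python3 -m pendant '[[[-0.01,-0.03,0],0,0],[[0,0,0],0,0]]'; done
python3 -m pendant '[[[0,-0.03,0],0,0],[[0,0,0],0,0]]'
python3 -m pendant '[[[0,-0.03,0],0,0],[[0,0,0],0,0]]'
```

```text
time_s: 9.85
position: [0.4558, -0.1774, 0.1146]
tool_rot: [[-0.058, -0.0, 0.998], [-0.998, -0.0, -0.058], [0.0, -1.0, -0.0]]
ft_force: [0.2, 0.1, -6.1]
grip_width: 0.0227
time_s: 10.02
position: [0.4559, -0.1783, 0.1146]
tool_rot: [[-0.058, 0.0, 0.998], [-0.998, -0.0, -0.058], [0.0, -1.0, 0.0]]
ft_force: [0.1, -0.2, -3.6]
grip_width: 0.0228
time_s: 10.18
position: [0.4559, -0.1792, 0.1146]
tool_rot: [[-0.058, 0.0, 0.998], [-0.998, -0.0, -0.058], [0.0, -1.0, 0.0]]
ft_force: [-0.1, -0.8, -5.3]
grip_width: 0.0226
```

```bash
python3 -m pendant '[[[0,-0.03,0],0,0],[[0,0,0],0,0]]'
```

```text
time_s: 10.35
position: [0.4559, -0.1801, 0.1146]
tool_rot: [[-0.058, 0.0, 0.998], [-0.998, -0.0, -0.058], [0.0, -1.0, 0.0]]
ft_force: [-0.6, -0.6, -6.2]
grip_width: 0.0227
```

```bash
python3 -m pendant '[[[0,-0.03,0],0,0],[[0,0,0],0,0]]'
```

```text
time_s: 10.52
position: [0.4559, -0.181, 0.1146]
tool_rot: [[-0.058, 0.0, 0.998], [-0.998, -0.0, -0.058], [0.0, -1.0, 0.0]]
ft_force: [0.3, -0.2, -5.4]
grip_width: 0.0224
```

There's no resistance, although the lips should by now have passed the strip face, so they are probably entering. Continuing.

```bash
python3 -m pendant '[[[0,-0.03,0],0,0],[[0,0,0],0,0]]'
```

```text
time_s: 10.68
position: [0.4559, -0.1819, 0.1146]
tool_rot: [[-0.058, 0.0, 0.998], [-0.998, -0.0, -0.058], [0.0, -1.0, 0.0]]
ft_force: [0.0, -0.6, -5.0]
grip_width: 0.0229
```

```bash
python3 -m pendant '[[[0,-0.03,0],0,0],[[0,0,0],0,0]]'
```

```text
time_s: 10.85
position: [0.4559, -0.1828, 0.1146]
tool_rot: [[-0.058, 0.0, 0.998], [-0.998, -0.0, -0.058], [0.0, -1.0, 0.0]]
ft_force: [0.0, -0.3, -5.7]
grip_width: 0.0226
```

```bash
python3 -m pendant '[[[0,-0.03,0],0,0],[[0,0,0],0,0]]'
```

```text
time_s: 11.02
position: [0.4558, -0.1832, 0.1145]
tool_rot: [[-0.058, -0.0, 0.998], [-0.998, 0.001, -0.058], [-0.001, -1.0, -0.0]]
ft_force: [0.2, 3.2, -5.9]
grip_width: 0.0227
```

```bash
python3 -m pendant '[[[0,-0.03,0],0,0],[[0,0,0],0,0]]'
```

```text
time_s: 11.18
position: [0.4557, -0.1841, 0.1145]
tool_rot: [[-0.058, -0.0, 0.998], [-0.998, 0.001, -0.058], [-0.001, -1.0, -0.0]]
ft_force: [0.5, 2.9, -6.1]
grip_width: 0.0227
```

I read 3 N and it stays steady as I advance, which is the pin's spring at 6 mm, so the tongues are inside the slots. I need about 5 mm more, up to flush.

```bash
python3 -m pendant '[[[0,-0.03,0],0,0],[[0,0,0],0,0]]'
```

```text
time_s: 11.35
position: [0.4557, -0.1852, 0.1145]
tool_rot: [[-0.058, -0.0, 0.998], [-0.998, 0.001, -0.058], [-0.001, -1.0, -0.0]]
ft_force: [0.3, 4.0, -6.4]
grip_width: 0.0224
```

```bash
python3 -m pendant '[[[0,-0.03,0],0,0],[[0,0,0],0,0]]'
```

```text
time_s: 11.52
position: [0.4557, -0.1861, 0.1145]
tool_rot: [[-0.058, -0.0, 0.998], [-0.998, 0.001, -0.058], [-0.001, -1.0, -0.0]]
ft_force: [-0.5, 4.9, -6.6]
grip_width: 0.0222
```

```bash
python3 -m pendant '[[[0,-0.03,0],0,0],[[0,0,0],0,0]]'
```

```text
time_s: 11.68
position: [0.4557, -0.187, 0.1145]
tool_rot: [[-0.058, -0.001, 0.998], [-0.998, 0.001, -0.058], [-0.001, -1.0, -0.001]]
ft_force: [-0.4, 5.2, -6.5]
grip_width: 0.0226
```

```bash
python3 -m pendant '[[[0,-0.03,0],0,0],[[0,0,0],0,0]]'
```

```text
time_s: 11.85
position: [0.4556, -0.1877, 0.1145]
tool_rot: [[-0.058, -0.001, 0.998], [-0.998, 0.001, -0.058], [-0.001, -1.0, -0.001]]
ft_force: [-0.9, 6.4, -5.8]
grip_width: 0.0225
```

```bash
python3 -m pendant '[[[0,-0.02,0],0,0],[[0,0,0],0,0]]'; python3 -c "
from rig import env;print(env.observe()['wrist_torque'])"
```

```text
time_s: 12.02
position: [0.4556, -0.188, 0.1144]
tool_rot: [[-0.058, -0.001, 0.998], [-0.998, 0.002, -0.058], [-0.001, -1.0, -0.001]]
ft_force: [-0.0, 7.8, -6.5]
grip_width: 0.0225
[ 1.001402   -0.04809298 -0.09215333]
```

The plate is nearly flush (7–8 N) at about 13 mm above the seat. Now I press down in small steps.

```bash
python3 -m pendant '[[[0,0,-0.03],0,0],[[0,0,-0.03],0,0],[[0,0,0],0,0]]'
```

```text
time_s: 12.27
position: [0.4559, -0.1881, 0.1131]
tool_rot: [[-0.058, 0.0, 0.998], [-0.998, 0.0, -0.058], [-0.0, -1.0, 0.0]]
ft_force: [-0.2, 9.0, -1.1]
grip_width: 0.0228
```

```bash
python3 -m pendant '[[[0,0,-0.03],0,0],[[0,0,-0.03],0,0],[[0,0,0],0,0]]'
```

```text
time_s: 12.52
position: [0.4561, -0.1884, 0.1114]
tool_rot: [[-0.057, 0.001, 0.998], [-0.998, -0.0, -0.057], [0.0, -1.0, 0.001]]
ft_force: [0.7, 6.9, -4.9]
grip_width: 0.0226
```

```bash
python3 -m pendant '[[[0,0,-0.03],0,0],[[0,0,-0.03],0,0],[[0,0,0],0,0]]'
```

```text
time_s: 12.77
position: [0.4562, -0.1887, 0.1096]
tool_rot: [[-0.058, 0.001, 0.998], [-0.998, -0.001, -0.058], [0.001, -1.0, 0.001]]
ft_force: [0.4, 6.3, -2.4]
grip_width: 0.0228
```

```bash
python3 -m pendant '[[[0,0,-0.03],0,0],[[0,0,-0.03],0,0],[[0,0,0],0,0]]'
```

```text
time_s: 13.02
position: [0.4563, -0.1887, 0.1079]
tool_rot: [[-0.057, 0.001, 0.998], [-0.998, -0.001, -0.057], [0.001, -1.0, 0.001]]
ft_force: [0.1, 6.2, -2.1]
grip_width: 0.0229
```

```bash
python3 -m pendant '[[[0,0,-0.03],0,0],[[0,0,-0.03],0,0],[[0,0,0],0,0]]'
```

```text
time_s: 13.27
position: [0.4563, -0.1887, 0.106]
tool_rot: [[-0.057, 0.001, 0.998], [-0.998, -0.001, -0.057], [0.001, -1.0, 0.001]]
ft_force: [-0.4, 6.0, -3.3]
grip_width: 0.0226
```

```bash
python3 -m pendant '[[[0,0,-0.03],0,0],[[0,0,0],0,0]]'
```

```text
time_s: 13.43
position: [0.4563, -0.1887, 0.1051]
tool_rot: [[-0.057, 0.001, 0.998], [-0.998, -0.001, -0.057], [0.001, -1.0, 0.001]]
ft_force: [1.3, 5.4, -3.3]
grip_width: 0.0224
```

```bash
python3 -m pendant '[[[0,0,-0.03],0,0],[[0,0,0],0,0]]'
```

```text
time_s: 13.6
position: [0.4562, -0.1892, 0.1041]
tool_rot: [[-0.058, 0.001, 0.998], [-0.998, -0.001, -0.058], [0.001, -1.0, 0.001]]
ft_force: [0.2, 1.3, -4.8]
grip_width: 0.0227
```

The push dropped from 5.4 to 1.3 N, so the pin is finding its slot. I'll keep going down until the necks rest.

```bash
python3 -m pendant '[[[0,0,-0.03],0,0],[[0,0,0],0,0]]'
```

```text
time_s: 13.77
position: [0.4561, -0.1891, 0.103]
tool_rot: [[-0.058, 0.001, 0.998], [-0.998, -0.001, -0.058], [0.001, -1.0, 0.001]]
ft_force: [0.2, 0.6, -4.6]
grip_width: 0.0223
```

```bash
python3 -m pendant '[[[0,0,-0.02],0,0],[[0,0,0],0,0]]'
```

```text
time_s: 13.93
position: [0.4561, -0.1891, 0.1026]
tool_rot: [[-0.058, 0.001, 0.998], [-0.998, -0.001, -0.058], [0.001, -1.0, 0.001]]
ft_force: [0.1, -0.5, -1.5]
grip_width: 0.0222
```

```bash
python3 -m pendant '[[[0,0,-0.02],0,0],[[0,0,0],0,0]]'
```

```text
time_s: 14.1
position: [0.4562, -0.189, 0.1023]
tool_rot: [[-0.058, 0.001, 0.998], [-0.998, -0.001, -0.058], [0.001, -1.0, 0.001]]
ft_force: [-0.5, 0.4, 3.7]
grip_width: 0.0223
```

Firm vertical stop: the force rises to about 10 N net while the position holds. One small extra press.

```bash
python3 -m pendant '[[[0,0,-0.01],0,0],[[0,0,0],0,0],[[0,0,0],0,0]]'
python3 - <<'E'
from h import *
for n in("scene",):
    im,d=env.get_image(n); cv2.imwrite(f"pics/{n}5.png",im[:,:,::-1]); np.save(f"{n}5.npy",d)
o=env.observe();print(o["position"],o["ft_force"],o["wrist_torque"])
a=cv2.imread("pics/scene5.png")[110:280,180:320]
cv2.imwrite("pics/l.png",cv2.resize(a,(490,595),interpolation=2))
E
```

```text
time_s: 14.35
position: [0.4562, -0.189, 0.1021]
tool_rot: [[-0.058, 0.001, 0.998], [-0.998, -0.001, -0.058], [0.001, -1.0, 0.001]]
ft_force: [-2.2, 1.0, 4.6]
grip_width: 0.0229
[ 0.45622768 -0.18906578  0.10206848] [-0.68718854  0.39646471  5.98807208] [-0.47581559  0.27411655 -0.15678009]
```

View pics/l.png

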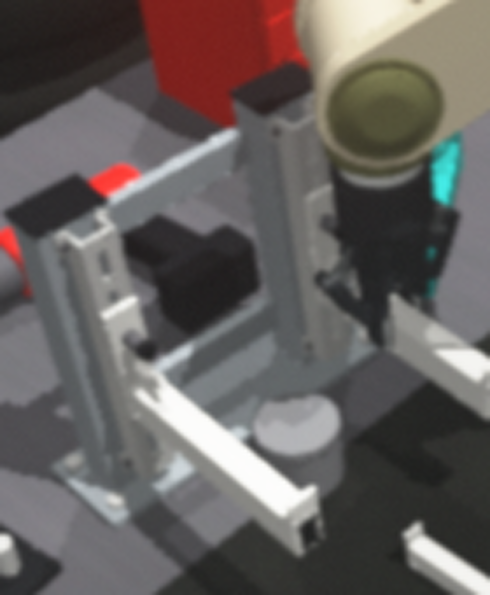

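The arm is seated. Its plate is at (318,225), lying flat on the free post's strip and matching the neighbour's height; the pin's push has vanished and the vertical stop is firm. I'll unload slightly, open, and check before lifting.

```bash
python3 -m pendant '[[[0,0,0.015],0,0],[[0,0,0],0,0.3],[[0,0,0],0,0.4],[[0,0,0],0,0.5],[[0,0,0],0,0.65],[[0,0,0],0,0.65],[[0,0,0],0,0.65]]' 40
python3 -m pendant '[[[0,0,0.1],0,0.65],[[0,0,0.2],0,0.65],[[0,0,0.3],0,0.65],[[0,0,0.5],0,0.65],[[0,0,0.7],0,0.65],[[0,0,1],0,0.65],[[0,0,1],0,0.65],[[0,0,1],0,0.65],[[0,0,1],0,0.65],[[0,0,1],0,0.65],[[0,0,1],0,0.65],[[0,0,1],0,0.65]]'
python3 -m pendant '[[[0,1,0],0,0.65],[[0,1,0],0,0.65],[[0,1,0],0,0.65],[[0,1,0],0,0.65],[[0,1,0],0,0.65],[[0,1,0],0,0.65],[[0,1,0],0,0.65],[[0,1,0],0,0.65],[[0,1,0],0,0.65],[[0,0,0],0,0.65],[[0,0,0],0,0.65]]'
python3 - <<'E'
from h import *
for n in("scene","top"):
    im,d=env.get_image(n); cv2.imwrite(f"pics/{n}6.png",im[:,:,::-1]); np.save(f"{n}6.npy",d)
a=cv2.imread("pics/scene6.png")[110:280,180:320];b=cv2.imread("pics/top6.png")
cv2.imwrite("pics/m.png",cv2.resize(a,(490,595),interpolation=2))
cv2.imwrite("pics/m2.png",b)
E
```

```text
time_s: 14.98
position: [0.4559, -0.1886, 0.1018]
tool_rot: [[-0.058, -0.0, 0.998], [-0.998, 0.0, -0.058], [-0.0, -1.0, -0.0]]
ft_force: [-0.4, 0.5, 0.4]
grip_width: 0.0553
time_s: 15.98
position: [0.4553, -0.1881, 0.3685]
tool_rot: [[-0.058, 0.001, 0.998], [-0.998, -0.001, -0.058], [0.001, -1.0, 0.001]]
ft_force: [-0.1, 0.3, 0.3]
grip_width: 0.0556
time_s: 16.9
position: [0.4554, 0.0825, 0.3667]
tool_rot: [[-0.055, 0.001, 0.998], [-0.998, -0.0, -0.055], [0.0, -1.0, 0.001]]
ft_force: [-1.2, 0.5, -0.6]
grip_width: 0.056
```

View pics/m.png

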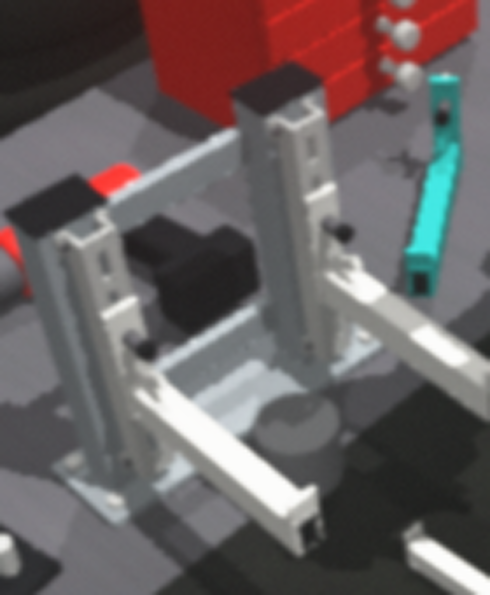

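View pics/m2.png

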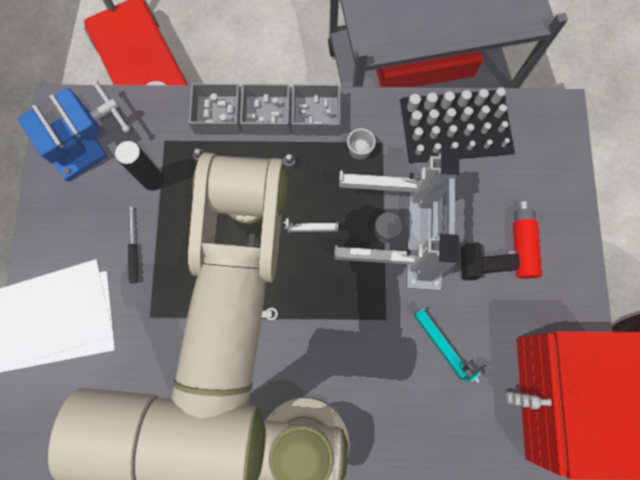

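Both arms hang alike: the plate tops are at (120,305) and (320,190), and the knobs at (140,345) and (340,230). Nothing else has moved. One numeric comparison before handing in.

```bash
python3 - <<'E'
from h import *
F=frame(-93.3)
for n,cap in(("scene",[(.446,-.3113),(.6446,-.3231)]),("top",[(.4412,-.3121),(.6408,-.324)])):
    P=cloud(n,np.load(f"{n}6.npy"))
    for c in cap:
        L=(P-np.array([*c,.01]))@F
        b=L[(L[...,0]>-.225)&(L[...,0]<-.08)&(abs(L[...,1])<.035)&(L[...,2]>.09)&(L[...,2]<.15)]
        t=b[abs(b[:,2]-np.percentile(b[:,2],70))<.004];A=np.c_[t[:,0],np.ones(len(t))];k=np.linalg.lstsq(A,t[:,2],rcond=None)[0]
        pl=L[(L[...,0]>-.06)&(L[...,0]<-.043)&(abs(L[...,1])<.03)&(L[...,2]>.17)&(L[...,2]<.21)]
        e=L[(L[...,0]<-.2)&(L[...,0]>-.27)&(abs(L[...,1])<.03)&(L[...,2]>.1)&(L[...,2]<.17)]
        print(n,c,'bar top z',np.median(t[:,2]).round(4),'slope deg',np.degrees(k[0]).round(2),'plate top',np.percentile(pl[:,2],95).round(4),'front end x',np.percentile(e[:,0],2).round(4),'y mid',np.median(t[:,1]).round(4))
env.close_job()
E
```

```text
scene (0.446, -0.3113) bar top z 0.1216 slope deg 0.77 plate top 0.1972 front end x -0.2419 y mid 0.0045
scene (0.6446, -0.3231) bar top z 0.1254 slope deg 0.08 plate top 0.1977 front end x -0.2416 y mid -0.0058
top (0.4412, -0.3121) bar top z 0.122 slope deg 0.49 plate top 0.198 front end x -0.2411 y mid 0.0066
top (0.6408, -0.324) bar top z 0.1255 slope deg -0.24 plate top 0.1992 front end x -0.2407 y mid -0.005
the job is handed in; nothing more can be done
```

I fitted the larger white arm to the empty post, in the same slots as the arm on the other post, and handed the job in at about 17 s.

- **Fitting:** The tongues went through on the first approach, with no contact until the pin's spring pushed back (3 to about 9 N). I then pressed it down about 12 mm in small steps. The forces I read stayed near 9 N towards the post and 10–12 N down.
- **Pin and seat:** The pin's push dropped from about 5 N to 0 some 1.8 mm above the final stop, as expected when it snaps out into its slot. The downward stop was firm. I did not test the pin by lifting the arm.
- **After letting go:** The gripper came away clear, and the arm stayed in place. Its front end reaches 241–242 mm in front of the post's origin, matching the other arm.
- **Disagreement:** The plate top is within about 1 mm of the other arm's. The bar top reads about 3.5 mm lower than the other's and tilted about 0.5–0.8°. Each strip's slots may stand up to 3 mm high or low, so part of this could be that play or camera error; I did not look into it further.
- **Bystanders:** In the pictures nothing else on the bench appears to have moved.

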